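Square up a cabinet face-frame corner and hold it

ROBOT

A 6-joint arm with a two-finger parallel gripper is mounted at the origin on the work surface. World frame = base frame: x ahead of the robot, y to its left, z up, the work surface at z = 0. Lengths are in m, angles in rad, forces in N, time in s.
With the tool pointing down it reaches from about 0.35 to 1 m from the base axis. Payload 7.1 kg.
Tool frame: the origin (TCP) lies at the very end of the fingers, on their centre line; the grasp point (between the pads) lies 19 mm behind it; z points along the fingers, y is the line along which they close (so a half turn about z gives the same grasp; the last joint's range is limited). The gripper opens to 85 mm and grips with 20 to 120 N. Pads are 22 mm wide; open, the fingers measure 114 mm over their backs; the gripper's body (76 mm by 85 mm) begins 54 mm behind the grasp point. The pads swing forward as they close: fully open they stand 13 mm farther back than shut.
Start: joints at [-1.191, 0.423, 1.63, -0, 1.089, -0.019], TCP at [0.243, -0.576, 0.231] pointing down, gripper open.
Joint ranges: [-3, 3], [-0.9, 2.11], [0.09, 2.58], [-1.31, 4.45], [0.11, 2.69], [-2.54, 2.54]. Speed limits (rad/s): [2.39, 2.39, 3.01, 3.14, 3.14, 3.14].

INTERFACE

Orientations are given as a unit quaternion [x, y, z, w].
In Python, from cell import env, imaging, monitor, hand_in gives the robot as it stands (env), with the cameras (imaging), the readings (monitor) and the job as plain functions.
- The arm moves only by the shell command python3 inch.py FILE [OPENING], which reads ROWS from the file FILE. ROWS is a JSON list of rows, 1 to 5 of them, each an object with the fields sx, sy, sz (the shift in shares of the most that a row can go, 1 being 62.5 mm), wx, wy, wz (a rotation vector in a scale on which 1.0 is 180 degrees); a field left out counts as zero; each row shifts and turns the commanded pose from where the row before left it, along the tool's axes as they then stand; what a row does not reach is not made up. A row lasts 1/8 s, in which the tool goes at most 0.0625 m and 0.188 rad, less where a joint would pass 70% of its speed; a pose out of reach is approached as far as the arm can. OPENING is the finger opening in m, set as the command begins (- or left out keeps the last). The fingers move at their own pace and stop on an object; the grip force is fixed at half the most. Time passes only in rows, so rows that do not move let the fingers close. It prints the time, the measured TCP pose, the force, the opening and the grip force at its end. Input that does not fit is refused with a message, and nothing moves.
- monitor.read_state(): the state, without advancing time (a new reading comes with each control period).
- imaging.read_camera(name): name is "scene" or "side" or "wrist"; returns the picture (480x640x3 uint8, blue, green, red); there is no depth.
- imaging.camera_info(name): a dict with "vfov" (degrees; the focal length in pixels is half the picture's height over the tangent of half this angle, whatever the lens; pixels are square), "cx", "cy" (the principal point, pixels), "R" (3x3) and "t" (3): a world point X has camera coordinates R X + t. Camera axes: x right, y down, z forward; pixel columns grow to the right and rows downward; lengths in m; the calibration is good to about 2 mm. A picture is of the moment at which its call begins: read the wrist's pose just before it. camera_info takes no time and is no camera call; for the wrist camera it gives the pose at the moment of the call.
- hand_in(): hands the job in; it is judged then, once.
The state is a dict: "clock": time; "joint_pos": joint angles; "qvel": joint speeds; "effort": joint torques, N m; "tcp_pos": TCP position; "tool_rot": TCP orientation; "ft_force": force on the tool from outside, world axes, zero at the start; "wrist_torque": the same for the moment, N m; "opening": finger opening in m; "grasp_force": force on a finger pad.
Only numpy, scipy, OpenCV 4.12 (cv2) and the standard library are available. Lean on these libraries where they do the work, as an engineer would, in place of code of your own. Each camera call takes 0.05 s, during which the arm holds its last target. There are 200 camera calls.

TASK

On the laundry-room counter, an oak cabinet face frame has its loose stile leaning in at the corner. Pick the aluminium assembly square up off the counter by its grip bar, lower it flat inside the corner and press it home until its two outer edges lie flush against the rail and the stile and the stile is square to the rail. Finish still gripping the square and pressing it against both timbers; do not let go, and leave the bottle, the tape measure and the tin where they are.

Things in the scene. Friction and masses are not known exactly. Their poses are not given: they have to be found in the camera images.
- square: Loose aluminium L-shaped square, about 0.34 kg, flat on the counter; legs 130 long, 28 wide, 18 thick, joined by a diagonal web carrying an upright black grip bar. Origin: on the underside below the bar's centre, near the centre of mass. Axes parallel to the legs: one outer edge at y = -44 running to +x, the other at x = -44 running to +y. Seated, its axes are parallel to rail's.
- square_heel (a point): Outer corner of the square, where its two outer edges would meet (the metal there is notched 10 by 10), at (-44, -44, 0) in the square's frame.
- square_grip (a point): Point to grip on the black bar, at (0, 0, 42) of the square. The bar is 16 thick along the square's diagonal x = y (heel through origin), 50 long across that diagonal, and stands from 18 to 58 above the underside.
- rail: Oak rail of the face frame, cleated to the counter, fixed: 200 long, 45 wide, 22 high. Origin: the frame's inside corner, at counter height. Its inside face lies at y = 0 and runs from the origin along +x; the square stile's inside face lies at its x = 0 and runs along +y. The square belongs in the quadrant x > 0, y > 0. Plywood cleats outside both timbers, 16 high.
- stile: Oak stile, 180 long inside the corner, 45 wide, 22 high, turning on its pivot screw (its origin, at (-22.5, -22.5, 0) of the rail). Inside face at its own x = 22.5, running along +y. Starts leaning in 0.07 to 0.16 rad (towards the rail's +x, limit 0.2); when square its axes match the rail's and a stop lets it go no further out. Friction about 0.2 N m, no spring: a few newtons at its end move it.
- bottle: Bystander: white laundry bottle, 64 diameter, about 170 high, standing. Origin under its centre.
- tape: Bystander: grey tape measure case, 36 by 66 by 60 high. Origin under its centre.
- tin: Bystander: closed tin of screws, 68 diameter, 75 high, standing. Origin under its centre.

How it is judged:
By the outcome, as a careful person would: the job done as asked, in the order asked, and still so for the second after the job is handed in, while the arm keeps its last pose, push and grip.
It also fails if it takes over 45 s, if anything falls off the work surface, if the arm or the gripper's body presses on something with over 40 N, if the wrist force passes 120 N, or if a joint passes its speed limit or range.

## Working session

There is one attempt and no reset: what is moved stays moved. The work goes in short steps, Python scripts to look and compute and a shell command to move; the robot and the scene stay as the last step left them, time stands still between calls to the robot, and variables do not carry over. Pictures are saved under pics/ and viewed, at most 10 in all, crops included, and the job is handed in when it is done.

```bash
ls; mkdir -p pics
python3 - <<'E'
from cell import env, imaging, monitor, hand_in
import cv2,numpy as np
for n in("scene","side"):
    cv2.imwrite(f"pics/{n}0.png",imaging.read_camera(n))
    i=imaging.camera_info(n);print(n,i)
print(monitor.read_state())
E
```

```text
cell.py
inch.py
pics
scene {'vfov': 42.34359708423655, 'cx': 324.5797036277504, 'cy': 240.85881192416, 'R': array([[ 0.35062428,  0.93623328, -0.02301875],
       [ 0.49414139, -0.20582596, -0.84466559],
       [-0.79554189,  0.28478574, -0.53479919]]), 't': array([-0.23221046, -0.25657196,  1.76896472])}
side {'vfov': 44.90140621210072, 'cx': 319.26896406070244, 'cy': 239.89367899014758, 'R': array([[ 0.97164024, -0.23632749, -0.00803562],
       [-0.14486083, -0.56803599, -0.81015458],
       [ 0.18689728,  0.78834284, -0.58616122]]), 't': array([-0.61644849,  0.15331909,  1.08123564])}
{'clock': 0.1, 'joint_pos': array([-1.19098323e+00,  4.23806042e-01,  1.63061508e+00, -3.71605408e-05,
        1.08862059e+00, -1.90171146e-02]), 'qvel': array([ 0.00049801, -0.00194282, -0.0026633 , -0.00034304,  0.00154986,
        0.00198748]), 'effort': array([-8.74611160e-04, -5.58430016e+01, -2.82446623e+01, -6.94689174e-05,
        2.94987090e-03,  2.53706253e-05]), 'tcp_pos': array([ 0.24253024, -0.57547611,  0.23059686]), 'tool_rot': array([ 9.80180645e-01,  1.98104464e-01, -1.46184157e-04, -7.09817679e-04]), 'ft_force': array([0.33076272, 0.752229  , 0.11868834]), 'wrist_torque': array([-0.02312369,  0.01699299,  0.00856112]), 'grasp_force': 0.0, 'opening': 0.08557613343263765}
```

View pics/scene0.png

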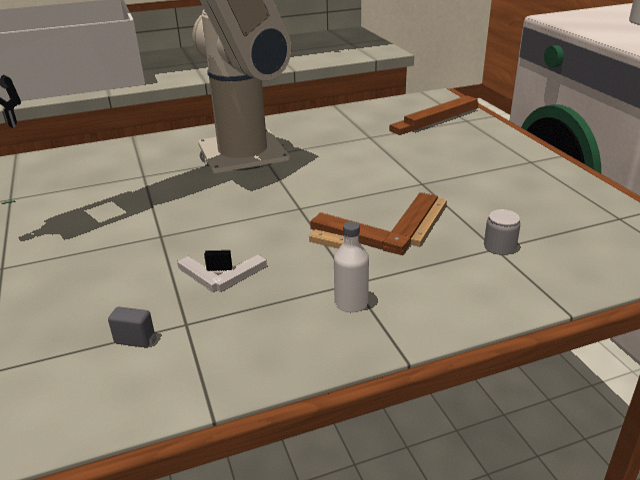

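View pics/side0.png

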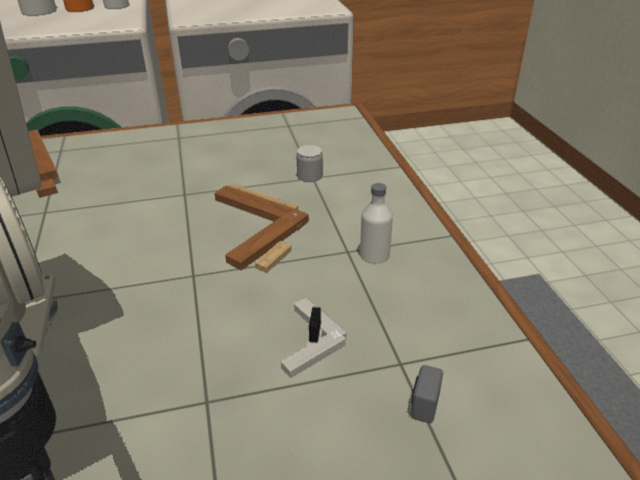

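Scene view: the square is at about (220,275) with its bar at (218,260). The frame corner is near (398,245), with timbers running to (315,218) and (430,197). In the side view the corner is at (303,215), the upper-left timber is the rail (+x), the lower-left one is the stile, and the square's heel is at (343,336). I'll take rough positions first.

```bash
cat > h.py <<'E'
from cell import env, imaging, monitor, hand_in
import numpy as np, cv2
def ray(info,uv):
    f=240/np.tan(np.radians(info["vfov"])/2);R=np.array(info["R"]);t=np.array(info["t"])
    d=R.T@np.array([(uv[0]-info["cx"])/f,(uv[1]-info["cy"])/f,1]);return -R.T@t,d
def plane(info,uv,z):
    c,d=ray(info,uv);return c+d*(z-c[2])/d[2]
def proj(info,X):
    f=240/np.tan(np.radians(info["vfov"])/2);p=info["R"]@np.asarray(X)+info["t"];return f*p[:2]/p[2]+[info["cx"],info["cy"]]
E
python3 - <<'E'
from h import *
s=imaging.camera_info("scene");d=imaging.camera_info("side");np.set_printoptions(precision=3,suppress=True)
for n,a,b,z in [("corner",(403,250),(309,216),.022),("railend",(432,197),(217,191),.022),("stileend",(313,218),(237,264),.022),("heel",(217,288),(345,337),.018),("sqx",(262,262),(303,303),.018),("sqy",(182,262),(288,370),.018),("bartop",(218,251),(316,310),.058),("bottle",(352,305),(376,257),0),("tape",(131,340),(425,415),0),("tin",(502,247),(310,177),0)]:
    print(n,plane(s,a,z),plane(d,b,z))
w=imaging.camera_info("wrist");print(w, -np.array(w["R"]).T@w["t"])
E
```

```text
corner [0.666 0.171 0.022] [0.651 0.168 0.022]
railend [0.487 0.337 0.022] [0.459 0.331 0.022]
stileend [0.471 0.044 0.022] [0.47  0.032 0.022]
heel [ 0.644 -0.213  0.018] [ 0.629 -0.216  0.018]
sqx [ 0.592 -0.109  0.018] [ 0.576 -0.111  0.018]
sqy [ 0.529 -0.26   0.018] [ 0.517 -0.265  0.018]
bartop [ 0.579 -0.192  0.058] [ 0.586 -0.178  0.058]
bottle [0.769 0.015 0.   ] [0.761 0.012 0.   ]
tape [ 0.713 -0.384  0.   ] [ 0.709 -0.391  0.   ]
tin [0.706 0.386 0.   ] [0.702 0.379 0.   ]
{'vfov': 59.40896783228379, 'cx': 326.7738659872084, 'cy': 238.83941564760164, 'R': array([[ 0.388, -0.922, -0.002],
       [-0.888, -0.374,  0.266],
       [-0.246, -0.102, -0.964]]), 't': array([-0.624, -0.035,  0.379])} [ 0.304 -0.55   0.374]
```

Units first: shifts go in shares of 62.5 mm and turns go in shares of 180 degrees. So -0.172 rad / 3.1416 = -0.0547.

```bash
echo '[{"wz": -0.0547},{"wz": -0.0547},{"wz": -0.0547},{"wz": -0.0547},{"wz": -0.0547}]' > m.json && python3 inch.py m.json; echo '[{"sx": 0.768,"sy": 0.288},{"sx": 0.768,"sy": 0.288},{"sx": 0.768,"sy": 0.288},{"sx": 0.768,"sy": 0.288},{"sx": 0.768,"sy": 0.288}]' > m.json && python3 inch.py m.json; echo '[{"sx": 0.768,"sy": 0.288},{"sx": 0.768,"sy": 0.288},{"sx": 0.768,"sy": 0.288},{"sx": 0.768,"sy": 0.288},{"sx": 0.768,"sy": 0.288}]' > m.json && python3 inch.py m.json; echo '[{},{}]' > m.json && python3 inch.py m.json
python3 - <<'E'
from h import *
print(monitor.read_state()["joint_pos"]);cv2.imwrite("pics/w1.png",imaging.read_camera("wrist"))
E
```

```text
clock: 0.72
tcp_pos: [0.2426, -0.5756, 0.2308]
tool_rot: [0.807, 0.591, 0.0, -0.0]
ft_force: [0.5, 0.0, -0.5]
opening: 0.0855
grasp_force: 0.0
clock: 1.35
tcp_pos: [0.4027, -0.3736, 0.2311]
tool_rot: [0.808, 0.589, -0.0, -0.0]
ft_force: [0.6, -0.6, -0.2]
opening: 0.0852
grasp_force: 0.0
clock: 1.98
tcp_pos: [0.562, -0.1728, 0.231]
tool_rot: [0.808, 0.589, -0.0, -0.0]
ft_force: [0.4, 0.1, 1.0]
opening: 0.0851
grasp_force: 0.0
clock: 2.22
tcp_pos: [0.5608, -0.1743, 0.2308]
tool_rot: [0.808, 0.589, -0.0, -0.0]
ft_force: [-0.7, -0.1, -0.3]
opening: 0.0859
grasp_force: 0.0
[-3.21413665e-01  3.69268637e-01  1.71501456e+00 -3.59093374e-04
  1.05851187e+00 -1.00186666e-02]
```

View pics/w1.png

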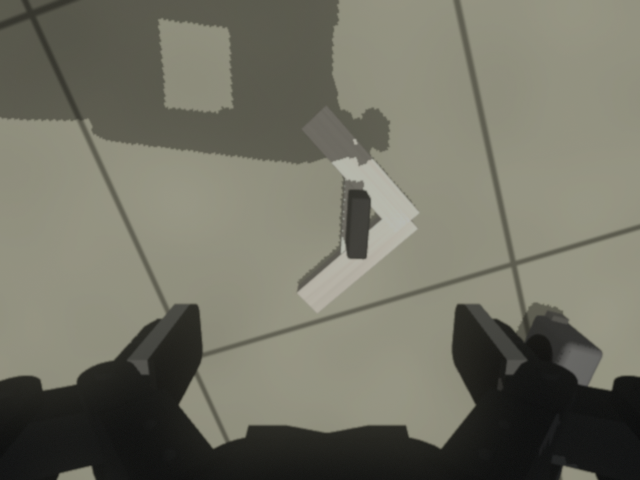

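Run:
```python
import cv2
i=cv2.imread("pics/w1.png")[95:325,285:435]
cv2.imwrite("pics/w1c.png",cv2.resize(i,None,fx=2.6*2,fy=2.6,interpolation=cv2.INTER_CUBIC) if 0 else cv2.resize(i[:, :],None,fx=2.6,fy=2.6,interpolation=cv2.INTER_CUBIC))
for p in [(330,300),(385,250),(380,180),(325,125),(400,300),(300,200),(345,200),(420,150),(330,285),(360,220)]:print(p,cv2.imread("pics/w1.png")[p[1],p[0]])
```

```text
(330, 300) [160 172 176]
(385, 250) [168 179 182]
(380, 180) [172 183 182]
(325, 125) [ 98 106 109]
(400, 300) [118 134 135]
(300, 200) [125 143 144]
(345, 200) [110 119 120]
(420, 150) [128 145 145]
(330, 285) [166 178 182]
(360, 220) [59 64 65]
```

View pics/w1c.png

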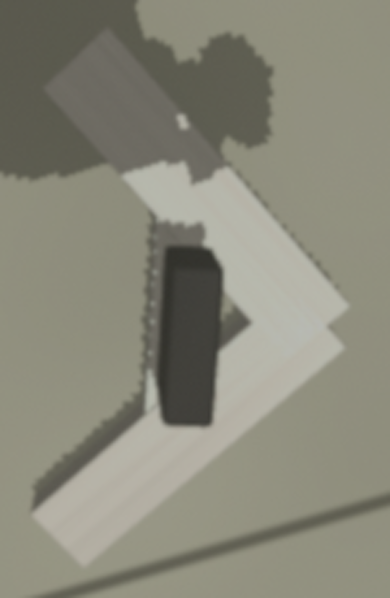

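The crop shows the square's upper leg outer edge running (107,28)–(350,308) and the lower one (85,566)–(345,347). The bar's top face is about (176,268)–(212,425). Next I turn these into a pose.

Run:
```python
from h import *
np.set_printoptions(precision=4,suppress=True)
w=imaging.camera_info("wrist");im=cv2.imread("pics/w1.png")
P=lambda x,y,z=.018: plane(w,(x/2.6+285-.3,y/2.6+95-.3),z)[:2]
a0,a1=P(107,28),P(350,308);b0,b1=P(85,566),P(345,347)
for n,p in zip("a0 a1 b0 b1".split(),(a0,a1,b0,b1)):print(n,p)
ua=a0-a1;ub=b0-b1;print("len",np.hypot(*ua),np.hypot(*ub),"ang",np.degrees(np.arctan2(ua[1],ua[0])),np.degrees(np.arctan2(ub[1],ub[0])))
M=np.c_[ua,-ub];k=np.linalg.solve(M,b1-a1);heel=a1+k[0]*ua
yaw=(np.arctan2(*ua[::-1])+np.arctan2(*ub[::-1])%(2*np.pi)-np.pi/2)/2
c,s=np.cos(yaw),np.sin(yaw);org=heel+np.array([[c,-s],[s,c]])@[.044,.044]
print("heel",heel,"yaw",np.degrees(yaw),"org",org)
print("bar",[P(*q,.058) for q in((176,268),(221,268),(212,425),(163,422))],np.mean([P(*q,.058) for q in((176,268),(221,268),(212,425),(163,422))],0))
```

```text
a0 [ 0.5837 -0.0978]
a1 [ 0.6331 -0.2069]
b0 [ 0.5202 -0.2685]
b1 [ 0.6282 -0.2193]
len 0.1197891215142133 0.11864613789159822 ang 114.34445427797318 -155.5156805891511
heel [ 0.6369 -0.2153] yaw 114.41438684441103 org [ 0.5787 -0.1935]
bar [array([ 0.5819, -0.169 ]), array([ 0.5944, -0.173 ]), array([ 0.5783, -0.2184]), array([ 0.5644, -0.2129])] [ 0.5798 -0.1933]
```

Converted, 0.05 m is 0.8, 0.0238 m is 0.3808, 0.049 rad / 3.1416 = 0.0156.

```bash
echo '[{"sx": -0.1856,"sy": 0.3808,"wz": 0.0156},{"sz": 0.8},{"sz": 0.8},{"sz": 0.64},{}]' > m.json && python3 inch.py m.json; echo '[{"sz": 0.4},{"sz": 0.4},{"sz": 0.256},{}]' > m.json && python3 inch.py m.json
python3 - <<'E'
from h import *
s=monitor.read_state();q=s["tool_rot"];print(s["tcp_pos"],2*np.degrees(np.arctan2(q[1],q[0])))
E
```

```text
clock: 2.9
tcp_pos: [0.5773, -0.1931, 0.0884]
tool_rot: [0.823, 0.568, -0.002, -0.003]
ft_force: [0.3, 0.5, 0.4]
opening: 0.0857
grasp_force: 0.0
clock: 3.4
tcp_pos: [0.5803, -0.1931, 0.0255]
tool_rot: [0.823, 0.568, -0.0, -0.0]
ft_force: [-0.4, -0.1, -0.1]
opening: 0.0854
grasp_force: 0.0
[ 0.5802555  -0.19308519  0.02552299] 69.27743428139976
```

Aligned over the bar; close and lift.

Converted, -0.05 m is -0.8, -0.02 m is -0.32.

```bash
echo '[{},{},{},{},{}]' > m.json && python3 inch.py m.json 0; echo '[{},{},{},{}]' > m.json && python3 inch.py m.json ; echo '[{"sz": -0.32},{"sz": -0.8},{"sz": -0.8},{"sz": -0.8},{}]' > m.json && python3 inch.py m.json
python3 - <<'E'
from h import *
s=monitor.read_state();q=s["tool_rot"];print(s["tcp_pos"],2*np.degrees(np.arctan2(q[1],q[0])))
E
```

```text
clock: 4.03
tcp_pos: [0.5808, -0.1928, 0.0258]
tool_rot: [0.823, 0.569, 0.0, 0.0]
ft_force: [-1.0, 1.0, 5.7]
opening: 0.0149
grasp_force: 60.0
clock: 4.53
tcp_pos: [0.5808, -0.1928, 0.0258]
tool_rot: [0.823, 0.569, 0.0, 0.0]
ft_force: [-0.9, -0.3, 5.1]
opening: 0.0151
grasp_force: 60.1
clock: 5.15
tcp_pos: [0.5828, -0.1935, 0.2005]
tool_rot: [0.823, 0.569, 0.003, 0.003]
ft_force: [0.8, 0.4, -4.7]
opening: 0.0156
grasp_force: 59.4
[ 0.58283432 -0.19354693  0.20051184] 69.31733052494246
```

Converted, 0.0445 m is 0.712, -0.0325 m is -0.52.

```bash
echo '[{"sx": 0.712,"sy": -0.2688,"sz": -0.52},{"sx": 0.712,"sy": -0.2688,"sz": -0.52},{"sx": 0.712,"sy": -0.2688,"sz": -0.52},{"sx": 0.712,"sy": -0.2688,"sz": -0.52},{}]' > m.json && python3 inch.py m.json; echo '[{},{}]' > m.json && python3 inch.py m.json
python3 - <<'E'
from h import *
import pickle
s=monitor.read_state();w=imaging.camera_info("wrist");im=imaging.read_camera("wrist");cv2.imwrite("pics/w2.png",im)
pickle.dump((s,w),open("w2.pkl","wb"))
cv2.imwrite("pics/side2.png",imaging.read_camera("side"))
E
```

```text
clock: 5.78
tcp_pos: [0.5809, 0.0006, 0.3271]
tool_rot: [0.821, 0.57, 0.001, 0.001]
ft_force: [0.2, -1.0, -4.5]
opening: 0.0155
grasp_force: 59.7
clock: 6.02
tcp_pos: [0.5795, -0.0034, 0.3236]
tool_rot: [0.823, 0.568, -0.001, -0.001]
ft_force: [0.1, 0.5, -4.2]
opening: 0.0146
grasp_force: 59.7
```

View pics/w2.png

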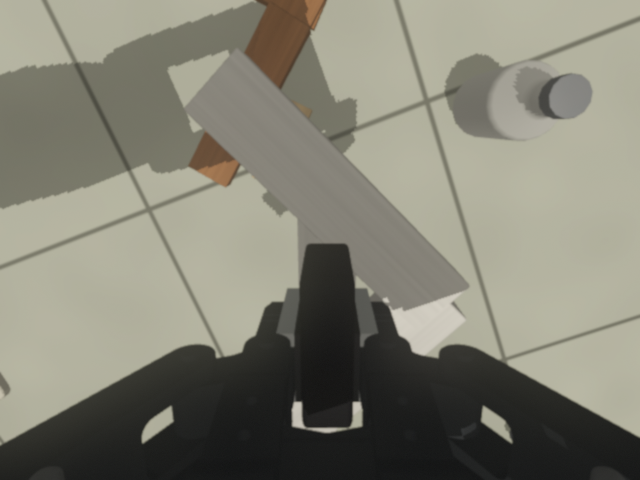

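The wrist view shows the held square (seated well on its bar) covering most of the frame; only the stile is visible, near (280,40) and (215,160). I'll work out a shifted, tilted viewing pose.

Run:
```python
from h import *
import pickle
from scipy.spatial.transform import Rotation as Ro
s,w=pickle.load(open("w2.pkl","rb"));np.set_printoptions(precision=0,suppress=True)
R0=Ro.from_quat(s["tool_rot"]).as_matrix();p0=s["tcp_pos"]
for dx,dy,ry in [(0,-.1,.35),(.05,-.1,.35),(0,-.15,.35),(.05,-.1,.5),(.0,-.1,.5),(.1,-.15,.3),(0.,-.1,.65)]:
    R1=R0@Ro.from_rotvec([0,ry,0]).as_matrix();p1=p0+R0@[dx,dy,0]
    # X_old = p0+R0 R1^T (X-p1)
    print(dx,dy,ry,[proj(w,p0+R0@R1.T@(np.array(X)-p1)) for X in [(.66,.17,.022),(.475,.335,.022),(.47,.04,.022)]])
```

```text
0 -0.1 0.35 [array([430., 114.]), array([225.,  39.]), array([312., 284.])]
0.05 -0.1 0.35 [array([431., 158.]), array([224.,  81.]), array([312., 330.])]
0 -0.15 0.35 [array([475., 114.]), array([269.,  39.]), array([358., 284.])]
0.05 -0.1 0.5 [array([428., 202.]), array([230., 132.]), array([311., 375.])]
0.0 -0.1 0.5 [array([425., 161.]), array([232.,  94.]), array([312., 326.])]
0.1 -0.15 0.3 [array([478., 188.]), array([267., 108.]), array([358., 363.])]
0.0 -0.1 0.65 [array([423., 207.]), array([236., 145.]), array([311., 371.])]
```

Converted, -0.045 m is -0.72.

```bash
echo '[{"sy": -0.72},{"sy": -0.72},{"sy": -0.72},{"sy": -0.72},{}]' > m.json && python3 inch.py m.json; echo '[{"wy": 0.0382},{"wy": 0.0382},{"wy": 0.035},{},{}]' > m.json && python3 inch.py m.json; echo '[{},{}]' > m.json && python3 inch.py m.json
python3 - <<'E'
from h import *
import pickle
s=monitor.read_state();w=imaging.camera_info("wrist");im=imaging.read_camera("wrist");cv2.imwrite("pics/w3.png",im)
print(s["qvel"]);pickle.dump((s,w),open("w3.pkl","wb"))
E
```

```text
clock: 6.75
tcp_pos: [0.4093, 0.0611, 0.3248]
tool_rot: [0.822, 0.569, -0.001, -0.001]
ft_force: [1.0, 0.4, -2.7]
opening: 0.0149
grasp_force: 60.6
clock: 7.38
tcp_pos: [0.4126, 0.0604, 0.3253]
tool_rot: [0.81, 0.56, 0.142, -0.098]
ft_force: [-0.3, -0.8, -4.2]
opening: 0.0154
grasp_force: 60.6
clock: 7.62
tcp_pos: [0.4122, 0.0615, 0.3254]
tool_rot: [0.81, 0.561, 0.143, -0.099]
ft_force: [-0.1, 0.1, -5.0]
opening: 0.0153
grasp_force: 60.6
[-0.0024418  -0.00032035  0.00236293  0.00346474  0.00141233 -0.00229534]
```

View pics/w3.png

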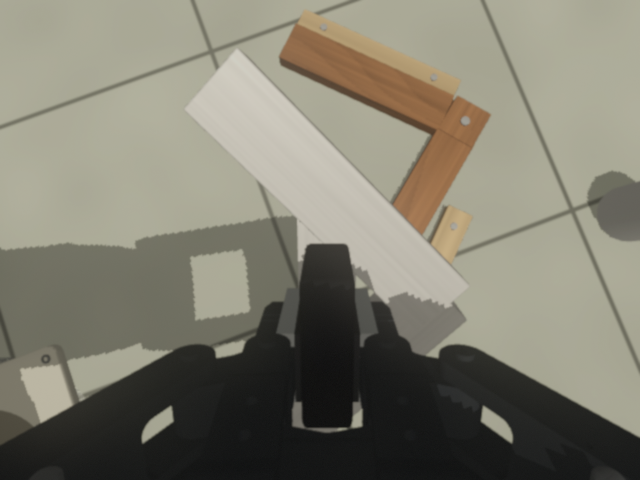

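Run:
```python
import cv2
i=cv2.imread("pics/w3.png")[0:240,265:500]
cv2.imwrite("pics/w3c.png",cv2.resize(i,None,fx=2.5,fy=2.5,interpolation=cv2.INTER_CUBIC))
```

```text
(no output)
```

View pics/w3c.png

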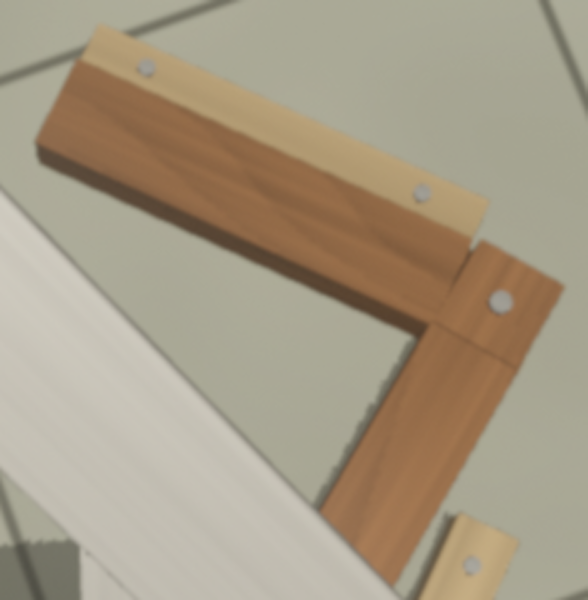

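The crop shows the rail's inside top edge (38,143)–(425,322), its outer edge (78,60)–(472,243), the pivot screw at (501,301), the stile's inner edge (430,325)–(322,510) and its outer edge (562,288)–(392,582).

Run:
```python
from h import *
import pickle
from scipy.spatial.transform import Rotation as Ro
np.set_printoptions(precision=4,suppress=True)
s,w=pickle.load(open("w3.pkl","rb"))
P=lambda x,y,z=.022: plane(w,(x/2.5+265-.3,y/2.5-.3),z)[:2]
ang=lambda u:np.degrees(np.arctan2(u[1],u[0]))%360
i0,i1,o0,o1=P(38,143),P(425,322),P(78,60),P(472,243);pv=P(501,301)
s0,s1,t0,t1=P(430,325),P(322,510),P(562,288),P(392,582)
print("rail ang",ang(i0-i1),ang(o0-o1),"len",np.hypot(*(i0-i1)),"width",np.hypot(*(i0-o0)),np.hypot(*(i1-o1)))
print("stile ang",ang(s1-s0),ang(t1-t0))
a=np.radians((ang(i0-i1)+ang(o0-o1))/2);x=np.array([np.cos(a),np.sin(a)]);y=np.array([-x[1],x[0]])
inn=(i0+i1)/2; out=(o0+o1)/2
print("pivot in y from inner face",(pv-inn)@y,"(exp -.0225) outer",(out-inn)@y)
cor=pv+.0225*x; cor=cor+((inn+out)/2+.0225*y-cor)@y*y
print("yaw",np.degrees(a),"corner",cor,"pivot",pv,"i0 x",(i0-cor)@x,"i1",i1)
print("seat org",cor+.044*(x+y), "tcp/tool yaw now",s["tcp_pos"])
```

```text
rail ang 133.76081086688535 133.48577508225463 len 0.1934906388522811 width 0.043452848398933014 0.042682883773634855
stile ang 218.77701305229982 218.64782402212194
pivot in y from inner face -0.02387357801267638 (exp -.0225) outer -0.04297175123132092
yaw 133.62329297457 corner [0.5889 0.1793] pivot [0.6224 0.1802] i0 x 0.19775983415072507 i1 [0.5868 0.1832]
seat org [0.5267 0.1808] tcp/tool yaw now [0.4122 0.0615 0.3254]
```

Converted, -0.12 rad / 3.1416 = -0.0382.

```bash
echo '[{"wy": -0.0382},{"wy": -0.0382},{"wy": -0.035},{},{}]' > m.json && python3 inch.py m.json; echo '[{"wz": -0.0538},{"wz": -0.0535},{"sx": 0.704,"sy": 0.448},{"sx": 0.704,"sy": 0.448},{"sx": 0.688,"sy": 0.464}]' > m.json && python3 inch.py m.json;  echo '[{"sz": 0.8},{"sz": 0.8},{"sz": 0.8},{"sz": 0.8},{"sz": 0.64}]' > m.json && python3 inch.py m.json;echo '[{},{},{}]' > m.json && python3 inch.py m.json
python3 - <<'E'
from h import *
s=monitor.read_state();q=s["tool_rot"];print(s["tcp_pos"],2*np.degrees(np.arctan2(q[1],q[0])),s["joint_pos"],q)
E
```

```text
clock: 8.3
tcp_pos: [0.4118, 0.0615, 0.3251]
tool_rot: [0.822, 0.569, 0.0, -0.001]
ft_force: [0.2, -0.4, -4.2]
opening: 0.015
grasp_force: 60.6
clock: 8.93
tcp_pos: [0.5009, 0.1905, 0.3254]
tool_rot: [0.716, 0.698, 0.001, -0.0]
ft_force: [0.7, -0.1, -2.9]
opening: 0.0151
grasp_force: 60.6
clock: 9.55
tcp_pos: [0.4998, 0.1889, 0.0835]
tool_rot: [0.716, 0.698, -0.0, -0.001]
ft_force: [0.1, 0.6, -3.5]
opening: 0.0149
grasp_force: 60.6
clock: 9.93
tcp_pos: [0.5017, 0.1904, 0.0874]
tool_rot: [0.716, 0.698, 0.002, 0.001]
ft_force: [0.7, 0.0, -3.2]
opening: 0.0155
grasp_force: 60.7
[0.5016939  0.19035601 0.08737518] 88.59638561033825 [3.40346617e-01 5.08561129e-01 1.91384107e+00 3.27347881e-04
 7.15401751e-01 3.64597624e-01] [7.15713474e-01 6.98391454e-01 1.76471974e-03 6.97069792e-04]
```

Check from above before the last 60 mm.

Run:
```python
from h import *
a=imaging.read_camera("side")[150:300,180:340];b=imaging.read_camera("wrist")
o=np.zeros((600,800,3),np.uint8);o[:300,:320]=cv2.resize(a,None,fx=2,fy=2);o[120:600,320:800]=b[:,80:560]
cv2.imwrite("pics/m1.png",o)
```

```text
(no output)
```

View pics/m1.png

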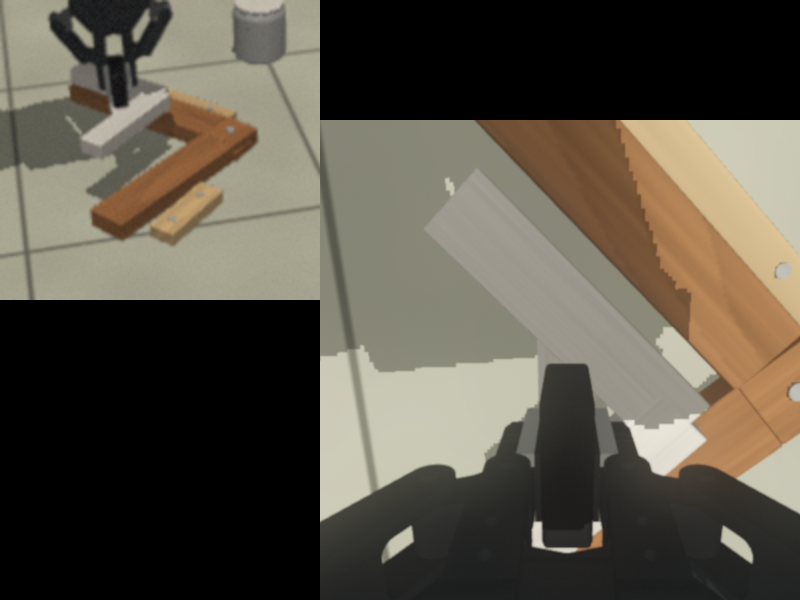

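The square hangs inside the corner, parallel to the rail and clear of both timbers. Now I lower it to the counter.

Converted, 0.025 m is 0.4, 0.02 m is 0.32.

```bash
echo '[{"sz": 0.4},{"sz": 0.32},{"sz": 0.176},{},{}]' > m.json && python3 inch.py m.json; echo '[{"sz": 0.048},{"sz": 0.032},{},{}]' > m.json && python3 inch.py m.json
```

```text
clock: 10.65
tcp_pos: [0.5008, 0.1903, 0.0301]
tool_rot: [0.716, 0.699, 0.001, 0.0]
ft_force: [0.6, 0.3, -4.0]
opening: 0.0153
grasp_force: 60.6
clock: 11.15
tcp_pos: [0.5007, 0.1902, 0.0258]
tool_rot: [0.716, 0.699, 0.001, 0.0]
ft_force: [-3.4, -1.4, 12.6]
opening: 0.0153
grasp_force: 63.1
```

Converted, 0.007 m is 0.112, -0.0025 m is -0.04.

```bash
echo '[{"sz": -0.0096},{"sx": -0.04,"sy": 0.112},{"sx": -0.04,"sy": 0.112},{},{}]' > m.json && python3 inch.py m.json; echo '[{"sx": -0.016,"sy": 0.064},{},{}]' > m.json && python3 inch.py m.json;echo '[{"sx": -0.016,"sy": 0.048},{},{}]' > m.json && python3 inch.py m.json
```

```text
clock: 11.78
tcp_pos: [0.5134, 0.185, 0.0258]
tool_rot: [0.716, 0.698, -0.0, -0.001]
ft_force: [-6.1, 1.6, 11.9]
opening: 0.0153
grasp_force: 63.1
clock: 12.15
tcp_pos: [0.5159, 0.184, 0.0258]
tool_rot: [0.716, 0.698, -0.001, -0.001]
ft_force: [-12.1, 4.2, 17.4]
opening: 0.0152
grasp_force: 63.9
clock: 12.52
tcp_pos: [0.5186, 0.1829, 0.0258]
tool_rot: [0.716, 0.698, -0.002, -0.001]
ft_force: [-13.3, 4.2, 18.0]
opening: 0.0152
grasp_force: 64.0
```

```bash
cat > f.py <<'E'
from h import *
from scipy.spatial.transform import Rotation as Ro
s=monitor.read_state();a=np.radians(133.6);x=np.array([np.cos(a),np.sin(a)]);y=np.array([-x[1],x[0]])
f=s["ft_force"];d=s["tcp_pos"][:2]-[.5267,.1808];R=Ro.from_quat(s["tool_rot"]).as_matrix()
print("railF %.1f %.1f z %.1f  pos-from-seat mm %.1f %.1f yaw %.2f tilt %s Mz %.2f"%(f[:2]@x,f[:2]@y,f[2],*(1e3*d@np.c_[x,y]),np.degrees(np.arctan2(R[1,0],R[0,0])),np.round(R[2,:2],4),s["wrist_torque"][2]))
E
echo '[{"sz": -0.0128},{},{}]' > m.json && python3 inch.py m.json; python3 f.py; for i in 1; do :; done; echo '[{"sx": -0.016,"sy": 0.048},{},{}]' > m.json && python3 inch.py m.json; python3 f.py; echo '[{"sx": -0.008,"sy": 0.048},{},{}]' > m.json && python3 inch.py m.json; python3 f.py
```

```text
clock: 12.9
tcp_pos: [0.5201, 0.1826, 0.0259]
tool_rot: [0.716, 0.698, -0.001, -0.001]
ft_force: [-5.6, 2.5, 6.5]
opening: 0.0151
grasp_force: 62.2
railF 5.7 2.3 z 6.5  pos-from-seat mm 5.9 3.5 yaw 88.61 tilt [-0.0001 -0.0018] Mz -0.11
clock: 13.28
tcp_pos: [0.5231, 0.1815, 0.0258]
tool_rot: [0.716, 0.698, -0.001, -0.001]
ft_force: [-6.4, 1.4, 5.3]
opening: 0.0153
grasp_force: 62.3
railF 5.4 3.7 z 5.3  pos-from-seat mm 3.0 2.1 yaw 88.60 tilt [-0.0001 -0.0018] Mz -0.10
clock: 13.65
tcp_pos: [0.5258, 0.1809, 0.0259]
tool_rot: [0.716, 0.698, -0.001, -0.001]
ft_force: [-7.4, 1.8, 7.4]
opening: 0.0151
grasp_force: 62.5
railF 6.5 4.1 z 7.4  pos-from-seat mm 0.7 0.6 yaw 88.60 tilt [-0.0003 -0.0024] Mz -0.11
```

Converted, 0.002 m is 0.032.

```bash
for k in 1; do echo '[{"sy": 0.032},{},{}]' > m.json && python3 inch.py m.json|head -1; python3 f.py; done; echo '[{"sy": 0.032},{},{}]' > m.json && python3 inch.py m.json|head -1; python3 f.py
```

```text
clock: 14.02
railF 9.2 8.0 z 12.2  pos-from-seat mm -0.0 0.1 yaw 88.61 tilt [-0.0008 -0.0046] Mz -0.08
clock: 14.4
railF 15.6 10.9 z 18.7  pos-from-seat mm -0.2 0.1 yaw 88.61 tilt [-0.0014 -0.008 ] Mz -0.01
```

Converted, 0.001 m is 0.016, -0.008 rad / 3.1416 = -0.0025.

```bash
echo '[{"sy": 0.016,"wx": -0.0025},{},{}]' > m.json && python3 inch.py m.json|head -1; python3 f.py
python3 - <<'E'
from h import *
w=imaging.camera_info("wrist");b=imaging.read_camera("wrist");cv2.imwrite("pics/w4.png",b)
c=imaging.read_camera("scene")[180:265,290:460];d=imaging.read_camera("side")[170:280,200:340]
o=np.zeros((600,800,3),np.uint8);o[:330,:420]=cv2.resize(d,None,fx=3,fy=3);o[340:595,:510]=cv2.resize(c,None,fx=3,fy=3)
o[:400,420:800]=cv2.resize(b[140:340,330:520],None,fx=2,fy=2)
cv2.imwrite("pics/m2.png",o)
E
```

```text
clock: 14.78
railF 17.3 11.5 z 19.4  pos-from-seat mm -0.3 0.2 yaw 88.61 tilt [-0.0019 -0.0019] Mz 0.04
```

View pics/m2.png

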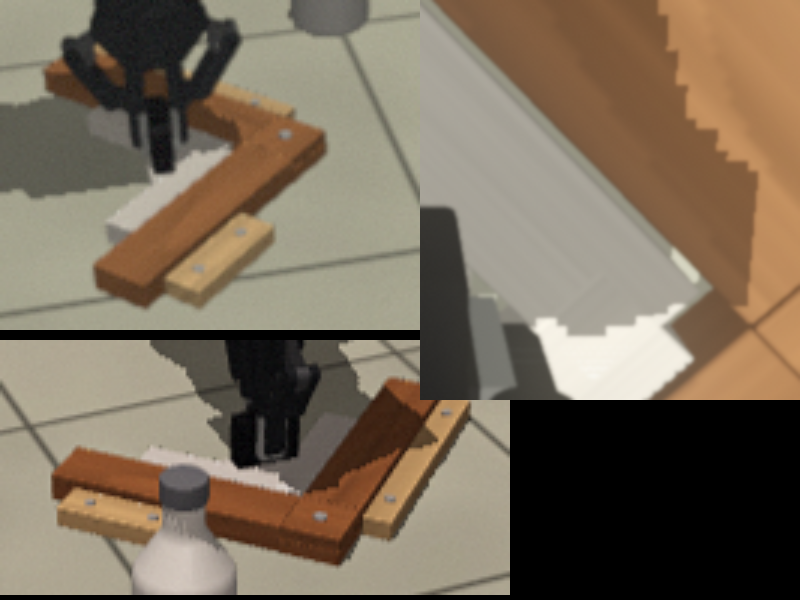

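View pics/w4.png

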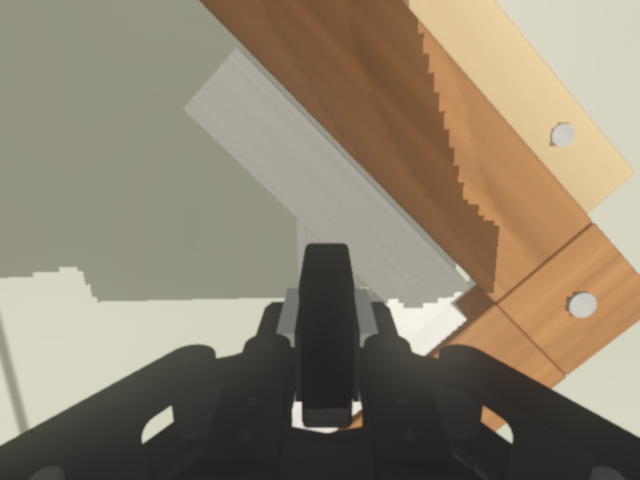

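The stile side is in contact, but the wrist view shows a strip of counter about 2 mm wide between the square and the rail at (460,272). The square needs more push toward rail −y.

Converted, 0.001 m is 0.016, -0.0006 m is -0.0096.

```bash
echo '[{"sz": -0.0096},{"sx": 0.016},{},{}]' > m.json && python3 inch.py m.json|head -1; python3 f.py; echo '[{"sx": 0.0224,"sy": 0.0064},{},{}]' > m.json && python3 inch.py m.json|head -1; python3 f.py;  echo '[{"sx": 0.0224,"sy": 0.0064},{},{}]' > m.json && python3 inch.py m.json|head -1; python3 f.py
```

```text
clock: 15.42
railF 9.9 13.4 z 14.1  pos-from-seat mm -0.3 0.0 yaw 88.63 tilt [-0.003 -0.002] Mz 0.09
clock: 15.8
railF 6.7 12.0 z 11.6  pos-from-seat mm -0.3 -1.8 yaw 88.63 tilt [-0.0029 -0.0005] Mz 0.11
clock: 16.18
railF 1.4 17.9 z 14.9  pos-from-seat mm -0.3 -2.0 yaw 88.66 tilt [-0.0045 -0.0013] Mz 0.15
```

Converted, 0.0016 m is 0.0256, -0.0014 m is -0.0224, -0.001 rad / 3.1416 = -0.0003.

```bash
echo '[{"sx": -0.0224,"sy": 0.0256,"sz": -0.0048,"wx": -0.0003,"wy": 0.0013},{},{}]' > m.json && python3 inch.py m.json|head -1; python3 f.py; echo '[{"sx": -0.0096,"sy": 0.0128},{},{}]' > m.json && python3 inch.py m.json|head -1; python3 f.py
python3 - <<'E'
from h import *
b=imaging.read_camera("wrist");cv2.imwrite("pics/w5.png",b)
d=imaging.read_camera("side")[170:280,200:340]
o=np.zeros((600,800,3),np.uint8);o[:330,:420]=cv2.resize(d,None,fx=3,fy=3)
o[:600,400:800]=cv2.resize(b[140:340,370:503],(400,600),interpolation=cv2.INTER_CUBIC)
o[340:600,:390]=cv2.resize(b[30:160,200:395],None,fx=2,fy=2)
cv2.imwrite("pics/m3.png",o)
E
```

```text
clock: 16.55
railF 12.6 13.1 z 14.8  pos-from-seat mm -0.4 -2.0 yaw 88.65 tilt [ 0.0005 -0.0028] Mz 0.17
clock: 16.92
railF 17.5 13.1 z 16.4  pos-from-seat mm -0.5 -2.0 yaw 88.65 tilt [ 0.0009 -0.0041] Mz 0.19
```

View pics/m3.png

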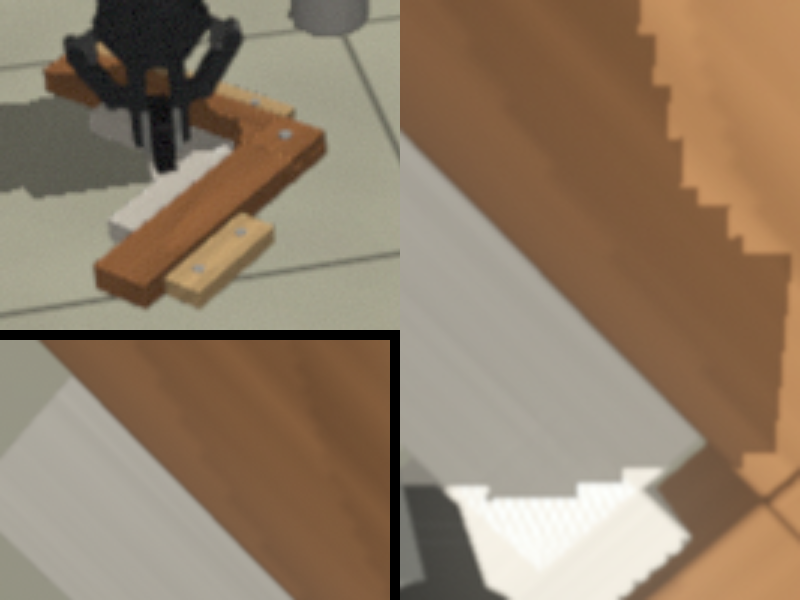

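The rail edge is now flush along its full length, and the stile lies along its cleat. I'll check the stile angle numerically, without viewing another picture.

```bash
python3 - <<'E'
from h import *
for n,(x0,x1,y0,y1) in (("side",(200,340,170,280)),("scene",(290,460,180,265))):
    i=imaging.camera_info(n);g=cv2.cvtColor(imaging.read_camera(n),cv2.COLOR_BGR2GRAY)[y0:y1,x0:x1]
    L=cv2.createLineSegmentDetector().detect(g)[0][:,0]
    for l in L:
        p,q=plane(i,l[:2]+[x0,y0],.022),plane(i,l[2:]+[x0,y0],.022);d=q-p;n2=np.hypot(d[0],d[1])
        if n2>.07: print(n,np.round(p[:2],3),np.round(q[:2],3),"len %.3f ang %.1f"%(n2,np.degrees(np.arctan2(d[1],d[0]))%180))
E
python3 f.py
```

```text
side [0.542 0.247] [0.534 0.157] len 0.090 ang 84.9
side [0.617 0.332] [0.57  0.242] len 0.102 ang 62.1
side [0.518 0.162] [0.526 0.251] len 0.089 ang 85.2
side [0.646 0.15 ] [0.578 0.085] len 0.094 ang 43.6
side [0.493 0.089] [0.575 0.168] len 0.114 ang 44.0
side [0.514 0.145] [0.429 0.147] len 0.085 ang 178.6
side [0.525 0.009] [0.588 0.07 ] len 0.087 ang 44.5
side [0.703 0.309] [0.702 0.096] len 0.213 ang 89.9
side [0.695 0.073] [0.694 0.31 ] len 0.236 ang 90.2
side [0.563 0.021] [0.681 0.022] len 0.117 ang 0.3
side [0.513 0.051] [0.617 0.145] len 0.140 ang 42.3
side [0.467 0.012] [0.395 0.012] len 0.072 ang 179.6
side [0.678 0.012] [0.556 0.012] len 0.122 ang 0.0
scene [0.538 0.153] [0.466 0.16 ] len 0.072 ang 173.7
scene [0.581 0.189] [0.451 0.323] len 0.187 ang 133.9
scene [0.682 0.162] [0.615 0.099] len 0.092 ang 43.0
scene [0.577 0.089] [0.519 0.033] len 0.081 ang 44.3
scene [0.538 0.346] [0.668 0.212] len 0.187 ang 134.1
scene [0.496 0.348] [0.629 0.21 ] len 0.192 ang 134.0
scene [0.651 0.217] [0.517 0.356] len 0.193 ang 134.1
scene [0.464 0.053] [0.529 0.127] len 0.099 ang 49.2
scene [0.419 0.28 ] [0.531 0.203] len 0.136 ang 145.5
scene [0.333 0.034] [0.417 0.033] len 0.084 ang 179.4
scene [0.541 0.014] [0.593 0.065] len 0.073 ang 44.6
scene [0.411 0.035] [0.411 0.167] len 0.132 ang 90.0
scene [0.654 0.177] [0.568 0.263] len 0.122 ang 135.0
scene [0.496 0.027] [0.549 0.08 ] len 0.075 ang 45.5
scene [0.583 0.109] [0.651 0.174] len 0.094 ang 44.1
scene [0.424 0.165] [0.423 0.038] len 0.127 ang 89.8
railF 19.2 12.6 z 16.2  pos-from-seat mm -0.4 -2.0 yaw 88.65 tilt [ 0.0009 -0.0041] Mz 0.21
```

The stile edges are at about 44.0° and the rail at 134.0°, so the frame is square. I'll level the last small tilt, let it settle and hand in.

Converted, 0.0004 m is 0.0064, -0.004 rad / 3.1416 = -0.0013.

```bash
echo '[{"sx": 0.0064,"wx": -0.0013},{},{},{},{}]' > m.json && python3 inch.py m.json; python3 f.py; python3 -c "
from cell import env, imaging, monitor, hand_in
print(hand_in())"
```

```text
clock: 17.75
tcp_pos: [0.5284, 0.1819, 0.0258]
tool_rot: [0.715, 0.699, 0.0, -0.0]
ft_force: [-20.8, 1.5, 17.1]
opening: 0.0151
grasp_force: 63.8
railF 15.4 14.0 z 17.1  pos-from-seat mm -0.4 -2.0 yaw 88.65 tilt [ 0.0005 -0.0002] Mz 0.20
the job is handed in; nothing more can be done
None
```

I handed the job in at 17.8 s with the square still gripped, flat and pressed against rail and stile (about 14–15 N on each); the stile measured about 90° to the rail and the bystanders were not approached, but I viewed 11 pictures, one over the limit of 10.

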